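# Set the bench shaker four clicks up and start it

## Task

The bench shaker is set too slow: with a fingertip, gently push the bar of its click-stop dial round clockwise (seen from above) by exactly four clicks, without gripping it and without ever going past the fourth. Then press the round start button right down with a fingertip and let it come back up. Leave the loose things on the bench where they are.

Things in the scene. Friction and masses are not known exactly. Their poses are not given: they have to be found in the camera images.
- shaker: Bench shaker, a white box fixed to the bench, 240 mm deep (its x, from -110 to +130 mm), 300 mm wide (y), flat control deck 70 mm above the bench. Origin on the bench. Dial and start button sit on the front of the deck (x about -45 mm), one near y +75, the other near y -75 mm, either way round. The rear, x +35 to +130, carries a platform with tubes, up to 122 mm above the bench
- dial_base: The whole dial unit; origin on the dial's upright axis at the deck, 70 mm above the bench. A flat grey ring of 120 mm diameter, 4 mm thick, with a tick every 30 degrees, is fixed; in it turns a black disc of 92 mm diameter, its top face 83 mm above the bench, with one straight upright aluminium grip bar across its centre. The ring's own yaw varies and does not turn with the dial
- dial_top (a point): Middle of the top of the dial's grip bar, on the turning axis, 107 mm above the bench. The bar is 86 mm long, 12 mm wide and stands 24 mm above the disc (83 to 107 mm above the bench). The point turns with the dial: its x axis lies along the bar, its -x points to the pointer end. The bar starts at a varying angle
- dial_pointer (a point): Point on the top of the bar near its pointer end (the half with the black line), 42 mm from the axis, 107 mm above the bench; turns with the dial
- dial (a joint): Turn of the dial in rad: 0 at the start, growing clockwise from above. Click stops every 30 degrees (0.5236 rad), 0 being one; four clicks is 2.094. Resistance rises to about 0.1 N m (3 N at 33 mm from the axis), falls away half way to the next stop, then the dial springs forward by itself into that stop and stays there. It can turn on past four clicks (end stops at -2.3 and 4.4)
- start_top (a point): Centre of the top of the start button's black round cap, 32 mm diameter, facing straight up; the button stands on the deck in a low grey housing, its housing top 82 mm and cap top 92 mm above the bench
- start (a joint): Travel of the start button in m: 0 up, growing as it is pressed, 0.006 fully down (about 5 N); springs back
- jar: Loose clear jar with a blue screw cap, 60 mm diameter, 85 mm tall, upright on the bench; origin at the centre of its underside. Leave alone
- tipbox: Loose open yellow box with dividers, 85 x 120 x 50 mm tall; origin at the centre of its underside. Leave alone
- marker: Loose marker pen, 124 mm long, 16 mm thick, lying along its x; origin under it at bench height, near its middle. Leave alone
- start_base: The start button's whole unit: low round grey housing fixed on the deck; origin on the button's axis at the deck, 70 mm above the bench

How it is judged:
By the outcome, as a careful person would: the job done as asked, in the order asked, and still so for the second after the job is handed in, with the robot touching nothing.
It also fails if it takes over 54 s, if anything falls off the work surface, if the arm or the gripper's body presses on something with over 40 N, if the wrist force passes 120 N, or if a joint passes its speed limit or range.

## Robot

A 7-joint arm with a two-finger parallel gripper is mounted at the origin on the work surface. World frame = base frame: x ahead of the robot, y to its left, z up, the work surface at z = 0. Lengths are in m, angles in rad, forces in N, time in s.
With the tool pointing down it reaches from about 0.4 to 0.85 m from the base axis. Payload 6.9 kg.
Tool frame: the origin (TCP) lies midway between the tips of the shut fingers; the grasp point (between the pads) lies behind it (ctrl.pinch_z is the z of the grasp point in the tool frame, in m); z points along the fingers, y is the direction in which the jaws open and shut (so a half turn about z gives the same grasp; the last joint's range is limited). The gripper opens to 85 mm and grips with 20 to 120 N. Pads are 22 mm wide; open, the fingers measure 114 mm over their backs; the gripper's body (76 mm by 85 mm) begins 54 mm behind the grasp point. The pads swing forward as they close: fully open they stand 13 mm farther back than shut.
Start: joints at [1.315, 0.507, -0.238, 1.5, 0.126, 1.149, -0.155], TCP at [0.221, -0.585, 0.231] pointing down, gripper open.
Joint ranges: [-3.08, 3.08], [-0.24, 2.05], [-1.43, 1.35], [0, 2.5], [-1.52, 4.66], [0.17, 1.96], [-2.89, 2.89]. Speed limits (rad/s): [2.39, 2.39, 3.14, 3.14, 3.14, 3.14, 3.14].

## Interface

Orientations are given as a unit quaternion [w, x, y, z].
In Python, from station import ctrl, get_state, vision, ticket, models gives the robot as it stands. Calls block until the motion is done:
- ctrl.movep(position, orientation): joint-space move of the TCP to a pose.
- ctrl.movel(position, frame=None, max_speed=0.15): straight line of the TCP; frame=None keeps the orientation; max_speed is the mean speed in m/s.
- ctrl.set_joints(angles): joint-space move.
- ctrl.ungrasp() and ctrl.close_gripper(force=None): open the fingers fully, or close them until they stop; force is the grip in N (None keeps the last).
- ctrl.pause(seconds).
- ctrl.ik(position, orientation): joint angles nearest the present ones, or None.
- get_state(): the state.
- vision.grab_frame(name): name is "side" or "top"; returns (picture, depth): 420x560x3 uint8, blue, green, red; 420x560 float32, m along the optical axis (not along the pixel's ray), 0 where there is no reading.
- vision.camera_info(name): a dict with "mtx" (3x3 intrinsics, pixels), "R" (3x3) and "t" (3): a world point X has camera coordinates R X + t. Camera axes: x right, y down, z forward; pixel columns grow to the right and rows downward; lengths in m; the calibration is good to about 2 mm. A picture is of the moment at which its call begins. camera_info takes no time and is no camera call.
A pose or a line that the arm cannot do raises ctrl.Unreachable and nothing moves.
- ticket.close_job(): hands the job in, once; it reports no verdict.
Trained networks look in the newest picture that a camera, given by its name, has taken for a name from the list of things; names that differ only in an ending like _2 or _b are one class to them, and where a whole thing is asked for, a point or a joint stands for the part that bears it (a point fixed in the world has none). Each returns a list of dicts, best first, with "p" (0 to 1); they miss things now and then, are a little off and sometimes report something else, mostly with a low value. They report only what shows in the picture. A call takes as long as a camera call.
- models.recognise(camera, target): "point" ([column, row] in pixels, amid what is visible of it).
- models.masks_of(camera, target): "mask" (420x560 bool, what is visible of it) and "point" ([column, row] in pixels, amid what is visible of it).
The state is a dict: "time": time; "qpos": joint angles; "qd": joint speeds; "tau": joint torques, N m; "tcp_pos": TCP position; "eef_rot": TCP orientation; "contact_force": force on the tool from outside, world axes, zero at the start; "wrist_torque": the same for the moment, N m; "width": finger opening in m.
Only numpy, scipy, OpenCV 4.12 (cv2) and the standard library are available. Lean on these libraries where they do the work, as an engineer would, in place of code of your own. Each camera call takes 0.05 s, during which the arm holds its last target. There are 200 camera calls.

## Working session

There is one attempt and no reset: what is moved stays moved. The work goes in short steps, each a Python script; the robot and the scene stay as the last script left them, time stands still between calls to the robot, and variables do not carry over. Pictures are saved under pics/ and viewed, about 8 in all and at most 12, crops included, and the job is handed in when it is done.

```bash
ls; mkdir -p pics; cat > h.py <<'E'
import numpy as np, cv2
from station import ctrl, get_state, vision, ticket, models
def ray_z(cam,uv,z):
    c=vision.camera_info(cam);K,R,t=map(np.array,(c["mtx"],c["R"],c["t"]))
    o=-R.T@t; d=R.T@np.linalg.solve(K,[uv[0],uv[1],1.]); return o+d*(z-o[2])/d[2]
def proj(cam,X):
    c=vision.camera_info(cam);p=np.array(c["R"])@np.array(X)+np.array(c["t"]);q=np.array(c["mtx"])@p;return q[:2]/q[2]
def cloud(cam,D):
    c=vision.camera_info(cam);K,R,t=map(np.array,(c["mtx"],c["R"],c["t"]))
    v,u=np.mgrid[:D.shape[0],:D.shape[1]];P=np.stack([u,v,np.ones_like(u)],-1)@np.linalg.inv(K).T*D[...,None]
    return (P-t)@R
E
python3 - <<'E'
from h import *
for c in("top","side"):
    im,D=vision.grab_frame(c);cv2.imwrite(f"pics/{c}0.png",im);np.savez(f"/tmp/{c}.npz",im=im,D=D)
    for n,z in(("dial_top",.107),("dial_pointer",.107),("start_top",.092),("dial_base",.08),("shaker",.07),("jar",.08),("tipbox",.05),("marker",.016)):
        for r in models.recognise(c,n)[:2]: print(c,n,round(r["p"],2),np.round(r["point"]),ray_z(c,r["point"],z).round(4))
s=get_state();print(s["time"],s["contact_force"],s["eef_rot"],s["width"],ctrl.pinch_z)
E
```

```text
pics
top dial_top 0.8 [338. 241.] [ 0.5453 -0.1138  0.107 ]
top dial_pointer 0.84 [336. 240.] [ 0.5466 -0.1093  0.107 ]
top start_top 0.74 [272. 236.] [0.5566 0.0216 0.092 ]
top dial_base 0.65 [340. 237.] [ 0.5519 -0.1228  0.08  ]
top shaker 0.71 [293. 201.] [ 0.6339 -0.0241  0.07  ]
top shaker 0.16 [181. 230.] [0.5736 0.2175 0.07  ]
top jar 0.89 [398. 214.] [ 0.5996 -0.2505  0.08  ]
top jar 0.72 [295. 199.] [ 0.6368 -0.0288  0.08  ]
top tipbox 0.75 [180. 228.] [0.5802 0.2242 0.05  ]
top tipbox 0.62 [271. 234.] [0.5618 0.0243 0.05  ]
top marker 0.83 [447. 243.] [ 0.5341 -0.3835  0.016 ]
side dial_top 0.94 [325. 182.] [ 0.547  -0.1043  0.107 ]
side dial_pointer 0.92 [324. 187.] [ 0.5394 -0.0851  0.107 ]
side start_top 0.49 [297. 216.] [0.552  0.0302 0.092 ]
side dial_base 0.93 [324. 188.] [ 0.5509 -0.1164  0.08  ]
side dial_base 0.48 [324. 186.] [ 0.5553 -0.1227  0.08  ]
side shaker 0.92 [279. 211.] [0.6093 0.0088 0.07  ]
side shaker 0.36 [325. 185.] [ 0.5617 -0.1435  0.07  ]
side jar 0.93 [327. 162.] [ 0.5935 -0.2299  0.08  ]
side tipbox 0.57 [240. 288.] [0.5715 0.2462 0.05  ]
side marker 0.79 [367. 161.] [ 0.5333 -0.3879  0.016 ]
0.9 [-0.25745839 -0.15372831 -0.30104092] [8.50443815e-06 9.83684061e-01 1.79904609e-01 1.79520480e-05] 0.08522447745033897 -0.0187
```

```bash
python3 - <<'E'
from h import *
a=np.load("/tmp/top.npz");b=np.load("/tmp/side.npz")
A=cv2.resize(a["im"][180:290,240:410],None,fx=4,fy=4,interpolation=cv2.INTER_CUBIC)[:, :680]
B=cv2.resize(b["im"],(400,300))
im=np.zeros((600,800,3),np.uint8);im[:440,:680]=A
im2=cv2.resize(b["im"][140:260,230:390],None,fx=4,fy=4,interpolation=cv2.INTER_CUBIC)
cv2.imwrite("pics/a.png",im[:440]);cv2.imwrite("pics/b.png",im2)
cv2.imwrite("pics/c.png",np.hstack([cv2.resize(a["im"],(400,300)),B]))
for n,z in (("top",a),("side",b)):
    P=cloud(n,z["D"]);m=(P[...,2]>.099)&(P[...,2]<.115)&(np.hypot(P[...,0]-.547,P[...,1]+.113)<.065)&(z["D"]>0)
    q=P[m];c,w,vt=cv2.PCACompute2(q[:,:2].astype(np.float32),None);print(n,m.sum(),q.mean(0).round(4),np.sqrt(vt.T),np.degrees(np.arctan2(w[0,1],w[0,0])))
    print(q[:, :2].min(0),q[:,:2].max(0))
E
```

```text
top 244 [ 0.552  -0.1233  0.1053] [[0.02453859 0.00355341]] -18.042295
[ 0.51132932 -0.14165422] [ 0.59226984 -0.1072673 ]
side 159 [ 0.5525 -0.1215  0.1049] [[0.02534227 0.00366316]] -17.705486
[ 0.51219687 -0.14249667] [ 0.59498792 -0.10386515]
```

View pics/a.png

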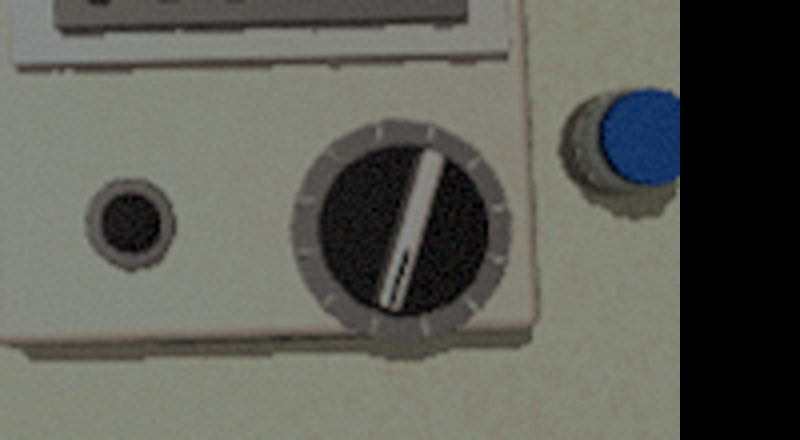

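View pics/b.png

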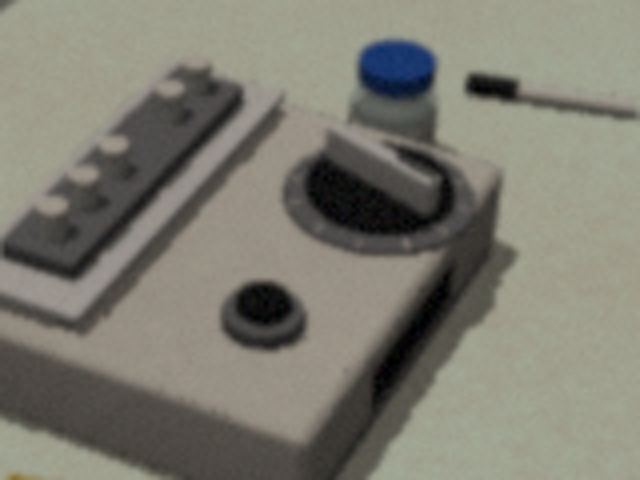

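View pics/c.png

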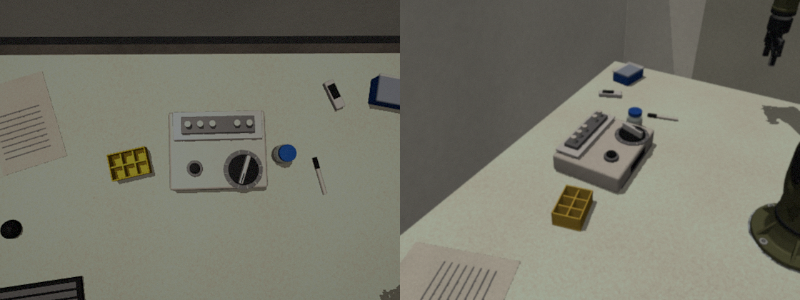

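The top view is +x up, +y left. The dial is right of centre at crop (404,230), its pointer end (black line) at lower left around (393,300), so pointer yaw is about 162°. The button is at crop (131,222), and the jar and pen are right of the shaker. The platform is behind it. I'll push the pointer end with shut fingers that turn with the bar.

```bash
cat >> h.py <<'E'
def push(turns,v=.02):
    for t in turns:
        p,q=pose(t);ctrl.movel(p,frame=q,max_speed=v);s=get_state()
        print(t,round(s["time"],2),(s["tcp_pos"]-p).round(4),np.round(s["contact_force"],2),flush=True)
E
python3 - <<'E'
from h import *
ctrl.close_gripper(20)
p,q=pose(0,.014,z=.17);ctrl.movep(p,q)
s=get_state();print(s["time"],s["tcp_pos"]-p,s["width"],s["contact_force"])
p,q=pose(0,.014);ctrl.movel(p,frame=q,max_speed=.08)
s=get_state();print(s["time"],s["tcp_pos"]-p,s["contact_force"])
push([-4,0,5,10,14,18])
bar();print(get_state()["time"])
cv2.imwrite("pics/d.png",cv2.resize(vision.grab_frame("top")[0][180:290,240:410],None,fx=4,fy=4,interpolation=cv2.INTER_CUBIC))
E
```

```text
3.5917 [-1.93593229e-04 -1.60639186e-03 -5.29897538e-05] 2.0353368530343723e-05 [-0.07260215 -0.18535322 -0.73037943]
4.7417 [ 3.81581328e-04 -1.13386838e-05  4.64295634e-04] [ 0.6624366   0.09934937 -0.61010879]
-4 5.49 [-0.0001 -0.0001 -0.    ] [-1.78 -0.48  0.66]
0 5.76 [ 0.     -0.0005 -0.    ] [-1.08 -2.64 -0.81]
5 6.06 [ 0.0002 -0.0006  0.    ] [ 1.7  -3.18 -0.25]
10 6.36 [0.0001 0.0007 0.    ] [-0.45  0.92  0.27]
14 6.62 [ 0.      0.0008 -0.    ] [ 0.87 -0.38 -0.  ]
18 6.89 [ 0.      0.0003 -0.    ] [-0.25 -0.44 -0.37]
top 150 turn mod 180: 32.357025 [[ 0.5571947  -0.12684603]]
side 173 turn mod 180: 18.541016 [[ 0.54298425 -0.11712712]]
6.9917
```

View pics/d.png

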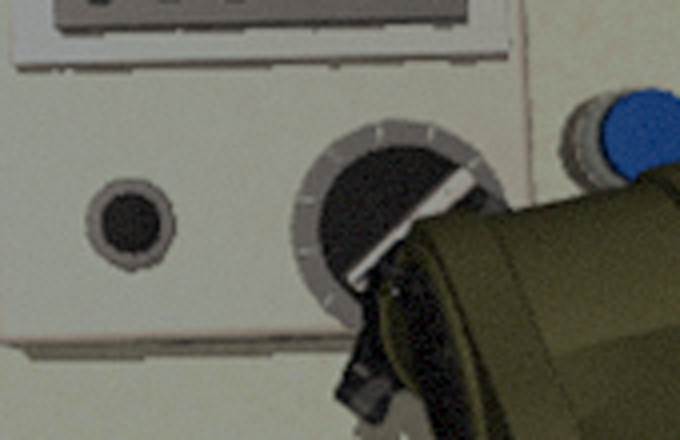

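The first click took: the bar now runs from crop (355,280) to (470,170), about +30°, with the finger against its lower side. It snapped about 8° before the nominal command, so the finger is about 4 mm thicker than I assumed. I'll stop each later click at nominal +12°.

```bash
python3 - <<'E'
from h import *
push([24,29,33,36,39,42]);bar()
push([54,59,63,66,69,72]);bar();print(get_state()["time"])
cv2.imwrite("pics/e.png",cv2.resize(vision.grab_frame("top")[0][180:290,240:410],None,fx=4,fy=4,interpolation=cv2.INTER_CUBIC))
E
```

```text
24 7.38 [ 0. -0.  0.] [-0.    0.02  0.87]
29 7.67 [-0.0001 -0.0001 -0.    ] [-0.6   0.42  0.67]
33 7.94 [-0.0003 -0.0004 -0.0001] [-0.93 -1.83 -0.14]
36 8.19 [-0.0004 -0.0004 -0.0001] [-2.63 -2.72  0.03]
39 8.44 [-0.0003 -0.0002 -0.0001] [-2.09 -2.02 -0.31]
42 8.69 [ 0.      0.0002 -0.    ] [-1.96 -2.2  -0.24]
top few 17
side 161 turn mod 180: 32.905502 [[ 0.54319537 -0.11241667]]
54 9.3 [0.0005 0.0003 0.0002] [ 0.19 -0.4  -0.05]
59 9.6 [ 0.0001 -0.      0.    ] [ 0.38 -0.39  0.5 ]
63 9.87 [-0.     -0.0001 -0.    ] [-0.6  -0.96 -0.  ]
66 10.12 [-0.0004 -0.0001 -0.0001] [-1.23  0.91 -0.47]
69 10.37 [-0.0005 -0.0001 -0.0002] [-2.28  0.67  0.06]
72 10.62 [-0.0004  0.     -0.0002] [-2.21 -0.3  -0.76]
top few 0
side 71 turn mod 180: 164.8919 [[ 0.53979063 -0.08483932]]
10.7167
```

View pics/e.png

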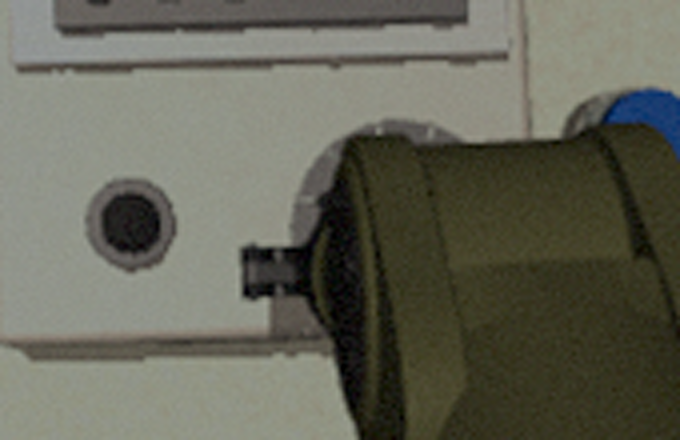

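The arm hides the bar in the top view, and force at 72 suggests click 3 hasn't released yet. I'll withdraw and look.

```bash
cat >> h.py <<'E'
def away(t,f):
    p,q=pose(t,.012);ctrl.movel(p,frame=q,max_speed=.06)
    p[2]=.17;ctrl.movel(p,max_speed=.12)
    p[0]-=.13;p[1]+=.0;ctrl.movel(p,max_speed=.2)
    bar();print(get_state()["time"])
    cv2.imwrite(f,cv2.resize(vision.grab_frame("top")[0][180:290,240:410],None,fx=4,fy=4,interpolation=cv2.INTER_CUBIC))
E
python3 -c "
from h import *
away(72,'pics/f.png')"
```

```text
top 239 turn mod 180: 60.652954 [[ 0.55178225 -0.12295201]]
side 113 turn mod 180: 60.92695 [[ 0.5524255  -0.11921502]]
12.8333
```

View pics/f.png

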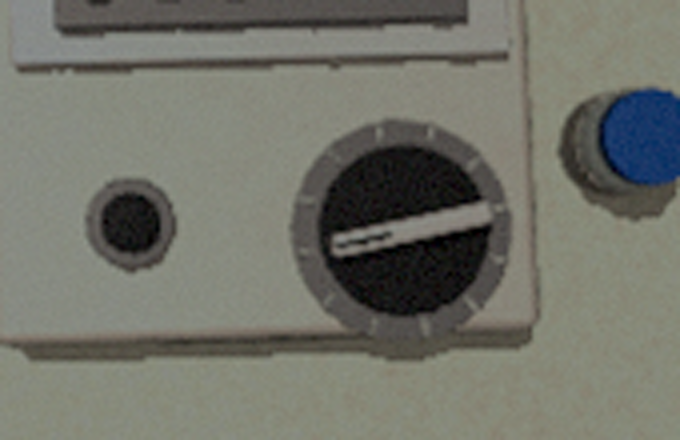

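Pointer end is at crop (340,243), so the turn is +60.7°: two clicks done, and the third sprang back. I'll push the third in small steps, watching force along the push direction, and stop when it drops.

```bash
cat >> h.py <<'E'
def click(start,limit):
    hi=0;t=start
    while t<=limit:
        p,q=pose(t);ctrl.movel(p,frame=q,max_speed=.02);F=[]
        for _ in range(3): F.append(get_state()["contact_force"][:2]);ctrl.pause(.02)
        a=PHI0-np.radians(t);f=-np.mean(F,0)@[np.sin(a),-np.cos(a)];hi=max(hi,f);print(t,round(f,2),end="; ",flush=True)
        if hi>1.8 and f<.5: print("drop");break
        t+=2
    return t
E
python3 - <<'E'
from h import *
p,q=pose(60,.014,z=.17);ctrl.movep(p,q)
p,q=pose(60,.014);ctrl.movel(p,frame=q,max_speed=.08)
t=click(58,86);print(t,get_state()["time"])
away(t,'pics/g.png')
E
```

```text
58 -0.22; 60 0.12; 62 -0.12; 64 0.43; 66 1.2; 68 1.36; 70 1.89; 72 2.69; 74 2.39; 76 0.5; 78 -0.02; drop
78 18.4417
top 237 turn mod 180: 90.09404 [[ 0.5517771  -0.12347018]]
side 142 turn mod 180: 90.6462 [[ 0.55334187 -0.12087421]]
20.5083
```

Third click confirmed at 90.1°/90.6°, with release around nominal 76. Next is the fourth.

```bash
python3 - <<'E'
from h import *
p,q=pose(90,.014,z=.17);ctrl.movep(p,q)
p,q=pose(90,.014);ctrl.movel(p,frame=q,max_speed=.08)
t=click(88,114);print(t,get_state()["time"])
away(t,'pics/i.png')
for n in("top","side"):
    r=models.masks_of(n,"start_top")
    for k in r[:2]: print(n,k["p"],k["point"],ray_z(n,k["point"],.092),k["mask"].sum())
    im,D=vision.grab_frame(n);P=cloud(n,D);m=(P[...,2]>.087)&(P[...,2]<.1)&(np.hypot(P[...,0]-.558,P[...,1]-.021)<.035)&(D>0);print(m.sum(),P[m].mean(0))
E
```

```text
88 -0.12; 90 -0.06; 92 0.17; 94 0.12; 96 0.36; 98 1.18; 100 2.54; 102 2.72; 104 3.03; 106 2.83; 108 1.53; 110 -0.03; drop
110 26.4583
top 242 turn mod 180: 120.21951 [[ 0.5515187  -0.12354828]]
side 173 turn mod 180: 120.23984 [[ 0.55361986 -0.12141855]]
28.525
top 0.52 [273.2, 235.9] [0.5576034  0.02015387 0.092     ] 171
173 [0.55842184 0.02310911 0.09098958]
115 [0.55938232 0.02517258 0.09127049]
```

View pics/i.png

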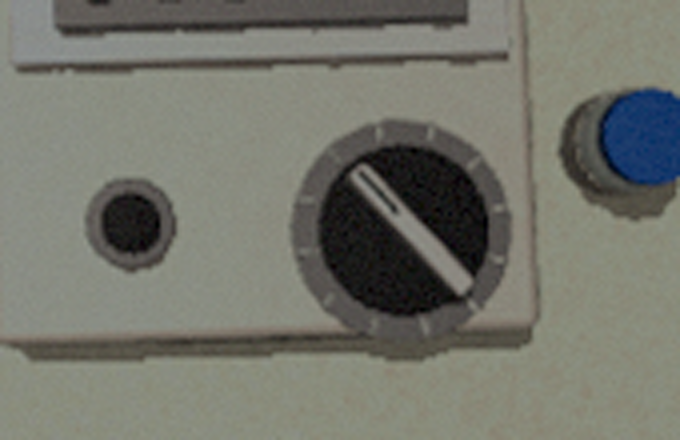

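The pointer end is now at upper left, crop (360,172), at +120.2° in both cameras: four clicks exactly. Now the button.

```bash
python3 - <<'E'
from h import *
B=np.array([.5583,.022]);q=get_state()["eef_rot"]
ctrl.movel(np.r_[get_state()["tcp_pos"][:2],.19],max_speed=.15)
ctrl.movep(np.r_[B,.15],q);f0=get_state()["contact_force"][2]
ctrl.movel(np.r_[B,.096],max_speed=.08)
for z in np.arange(.093,.0805,-.001):
    ctrl.movel(np.r_[B,z],max_speed=.02);ctrl.pause(.05);s=get_state();f=s["contact_force"][2]-f0
    print(round(z,4),s["tcp_pos"].round(4),round(f,2))
    if f>12: break
ctrl.pause(.3);print(get_state()["contact_force"])
ctrl.movel(np.r_[B,.11],max_speed=.04);ctrl.movel(np.r_[B,.2],max_speed=.2)
ctrl.movel([.42,.022,.2],max_speed=.2);ctrl.pause(.3)
bar();print(get_state()["time"],get_state()["contact_force"])
for n in("top","side"):
    im,D=vision.grab_frame(n);P=cloud(n,D);m=(P[...,2]>.086)&(P[...,2]<.1)&(np.hypot(P[...,0]-.558,P[...,1]-.021)<.035)&(D>0);print(m.sum(),P[m].mean(0))
    for k,z in(("jar",.08),("tipbox",.05),("marker",.016)):
        for r in models.recognise(n,k)[:1]: print(n,k,ray_z(n,r["point"],z).round(3))
E
```

```text
0.093 [0.5584 0.022  0.0931] 1.36
0.092 [0.5585 0.0221 0.0921] 0.53
0.091 [0.5585 0.022  0.0911] 1.58
0.09 [0.5585 0.022  0.0901] 3.08
0.089 [0.5585 0.022  0.0891] 3.59
0.088 [0.5585 0.022  0.0881] 3.8
0.087 [0.5585 0.022  0.0871] 5.01
0.086 [0.5584 0.022  0.0861] 5.44
0.085 [0.5585 0.022  0.086 ] 13.17
[-1.16383471  0.14430398 13.08315732]
top 243 turn mod 180: 120.228806 [[ 0.55137634 -0.12363465]]
side 169 turn mod 180: 120.22426 [[ 0.553837   -0.12184042]]
36.2917 [-0.45055464  0.33257187  0.44324255]
172 [0.55845228 0.02307657 0.0910038 ]
top jar [ 0.601 -0.246  0.08 ]
top tipbox [ 0.6   -0.254  0.05 ]
top marker [ 0.528 -0.383  0.016]
115 [0.55935064 0.02483535 0.09117301]
side jar [ 0.585 -0.235  0.08 ]
side tipbox [0.571 0.241 0.05 ]
side marker [ 0.589 -0.217  0.016]
```

The button bottomed out at z 0.086 with 13 N and is back up. The dial still reads 120.2°, so I'm handing in.

```bash
python3 -c "
from h import *
ticket.close_job();print(get_state()['time'])"
```

```text
the job is handed in; nothing more can be done
the job is handed in; nothing more can be done
```

The dial was turned clockwise by exactly four clicks and the start button was then pressed and released. I handed the job in just after 36 s on the robot's clock, with the arm clear of everything.

- **Dial:** I pushed the pointer end of the bar with the side of the shut fingers, and both cameras read a turn of 120.2° at the end. The pushes were light, up to about 4 N. One push for the third click stopped short, so the dial sprang back to 60°. I withdrew, checked it, and redid it in small steps. I saw no sign of it going past the fourth click, but the cameras only read it between pushes.
- **Start button:** I pressed it until it stopped at 86 mm, with the force rising from about 5 N to 13 N. Afterwards the cap was back at its earlier height in both cameras.
- **Loose things:** The arm never came near them by plan. In the last check, the jar showed within about 1 cm of its first position in both cameras, which is the detector's own scatter. The tip box (side camera) and the marker (top camera) showed within 6 mm. The tip box in the top camera and the marker in the side camera were misdetected at the jar, so each of those was confirmed by only one camera.

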